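# File the acrylic template back in the slanted pattern rack

### The arm

A 7-joint arm with a two-finger parallel gripper is mounted at the origin on the work surface. World frame = base frame: x ahead of the robot, y to its left, z up, the work surface at z = 0. Lengths are in m, angles in degrees, forces in N, time in s.
With the tool pointing down it reaches from about 0.425 to 0.875 m from the base axis. Payload 4.7 kg.
Tool frame: the origin (TCP) lies at the very end of the fingers, on their centre line; the grasp point (between the pads) lies 19 mm behind it; y points along the fingers, z is the direction in which the jaws open and shut, and the axes are right-handed (so a half turn about y gives the same grasp; the last joint's range is limited). The gripper opens to 87 mm and grips with 3 to 60 N. Pads are 19 mm wide; open, the fingers measure 117 mm over their backs; the gripper's body (75 mm by 190 mm) begins 51 mm behind the grasp point.
Start: joints at [70.078, 18.392, -4.016, 83.108, 1.295, 78.541, -3.26], TCP at [0.23, -0.608, 0.223] pointing down, gripper open.
Joint ranges: [-163.93, 163.93], [-17.29, 119.83], [-79.2, 71.16], [3.27, 140.29], [-89.18, 269.18], [5.43, 117.66], [-154.24, 154.24]. Speed limits (degrees/s): [147.25, 147.25, 180, 180, 180, 180, 180].

### API

Orientations are given as [roll, pitch, yaw] about the fixed x, y, z axes, in that order (R = Rz(yaw) Ry(pitch) Rx(roll)).
In Python, from cell import env gives the robot as it stands.
- The arm moves only by the shell command python3 -m pendant 'ROWS' [FORCE]. ROWS is JSON, one flat list of numbers, 7 for each row, row after row: the shift along the world's x, y, z in units of 40 mm (1.0 is 40 mm), then the turn, a rotation vector about the world's x, y, z in units of 10 degrees (1.0 is 10 degrees), then the finger opening in mm, from 0 to 87. In form: [x, y, z, wx, wy, wz, jaw, x, y, z, wx, wy, wz, jaw, ...]. A call has 1 to 10 rows; each row shifts and turns the commanded pose from where the row before left it; what a row does not reach is not made up. A row lasts 1/8 s, in which the tool goes at most 62.5 mm and 10.7 degrees, less where a joint would pass 70% of its speed; a pose out of reach is approached as far as the arm can. A call is refused whole if a number of a shift passes 1 or a number of a turn 1, either way. A call with a gripper value outside its range is refused whole. The fingers move at their own pace and stop on an object; FORCE is the grip in N (left out, the last holds). Time passes only in rows, so rows that do not move let the fingers close. It gives the time, the measured TCP pose, the force and the opening at its end, in the units of the state.
- env.get_obs(): the state, without advancing time (a new reading comes with each control period).
- env.read_camera(name): name is "scene" or "top" or "wrist"; returns a dict with "image" (480x640x3 uint8, red, green, blue), "fx", "fy", "cx", "cy" (pixels), "k1" (the pictures are not rectified: a ray, as slopes to the right and down, at radius r is drawn at 1 + k1 r^2 times it, then the intrinsics apply), "cam_to_world" (4x4, takes a point from camera to world coordinates). Camera axes: x right, y up, looking along -z (the intrinsics and any distortion apply to the point x, -y, -z); pixel columns grow to the right and rows downward; lengths in m; the calibration is good to about 2 mm. A picture is of the moment at which its call begins. There is no depth.
- env.sign_off(): hands the job in, once; it reports no verdict.
The state is a dict: "time_s": time; "qpos": joint angles; "joint_velocities": joint speeds; "effort": joint torques, N m; "tool_pos": TCP position; "tool_rot": TCP orientation; "force": force on the tool from outside, world axes, zero at the start; "wrist_torque": the same for the moment, N m; "grip_width": finger opening in m.
Only numpy, scipy, OpenCV 4.12 (cv2) and the standard library are available. Lean on these libraries where they do the work, as an engineer would, in place of code of your own. Each camera call takes 0.05 s, during which the arm holds its last target.

### The job

The white acrylic template standing in the small wooden job stand is done with: file it in the one empty pocket of the slanted grey rack (the pocket with the pink clip beside it), hole upward. The pocket is snug and has a spring leaf in it, so push the template firmly past the spring until it is fully home on the pocket's floor, then let go. Leave the other patterns in their pockets and everything else on the table where it is.

Things in the scene. Friction and masses are not known exactly. Their poses are not given: they have to be found in the camera images.
- template_center (a point): centre of the white acrylic template, a stiff plate 6 mm thick (x), 120 mm wide (y), 130 mm high (z, towards the dark hanging hole; the top 18 mm only 104 mm wide); 0.09 to 0.18 kg. It stands in the stand leaning 18 degrees from vertical, top towards stand -x, the upper 58 mm free above the backrest. Pinch the top edge across its thickness, the tool in line with the lean.
- stand: pale wooden job stand, fixed; origin at the centre of its underside (110 by 150 mm). A ledge 24 mm above the table carries the template; a backrest on the stand's -x side reaches 72 mm up along the template, a lip on the +x side reaches 17 mm up along it. The template lies against the backrest, with 5 mm of play before the lip; lift it out along its own z axis.
- rack: grey sheet-metal pattern rack on a wooden foot, fixed; origin at the centre of its underside (276 by 156 mm), about 85 mm high. Four like pockets stand in a row along its x axis, nominally 58 mm apart; three hold patterns, one is empty. Thumb screws in slotted holes hold them: each pocket is set up to 9 mm to either side, along rack x, of its nominal place (place1 to place4). Look or feel for it.
- place1 (a point): nominal place, on the rack and with the rack's axes, of the middle of the first pocket's floor, 20 mm above the table (lowest rack x). Each pocket leans 30 degrees from vertical, top towards rack -x, its length along rack y. Inside it is 8 mm between the flat walls and 124 mm between its closed ends. Walls stand on a hard floor; measured along the lean the wall on the -x side is 70 mm high, the +x one 55 mm.
- place2 (a point): nominal place of the second pocket's floor. In every pocket a bowed spring leaf in the +x wall, its crest 28 mm up from the floor along the lean, stands 3.5 mm into the gap and yields at about 4.5 N plus 3 N per mm: the template's foot meets it about 33 mm up, and from there the template must be pushed with roughly 5 to 12 N (friction varies) down to the hard floor, lying against the -x wall.
- place3 (a point): nominal place of the third pocket's floor, as place1. A template fully home has its centre 65 mm up the lean from the floor: about 33 mm to rack -x of its pocket's floor and 76 mm above the table.
- place4 (a point): nominal place of the fourth pocket's floor (highest rack x), as place1. The pocket walls are 3 mm thick, without flared lips. The filed boards reach up to 117 mm above the table: carry the template well over them. A pink clip on the rack's +y cheek stands beside the floor of the empty pocket.
- board_a_center (a point): centre of a brown pattern board 4 mm thick, 112 mm wide, 104 mm high, loose in its pocket of the rack (its centre is then about 52 mm up its pocket's lean). Leave alone.
- board_b_center (a point): centre of a pale grey pattern board 4 mm thick, 116 mm wide, 92 mm high, loose in its pocket (centre about 46 mm up). Leave alone.
- board_c_center (a point): centre of a blue-grey pattern board 4 mm thick, 104 mm wide, 110 mm high, loose in its pocket (centre about 55 mm up). Leave alone.
- mallet: mallet lying on its side: wooden handle 200 mm long and 26 mm thick, pale nylon head 85 mm long and 48 mm in diameter. Leave alone.
- glue_jar: amber jar with a yellow lid, 72 mm in diameter, 75 mm high; origin under its centre. Leave alone.
- edge_paint: white bottle with a black cap, 44 mm in diameter, 100 mm high; origin under its centre. Leave alone.
- weight: brass pattern weight, 64 mm in diameter, 66 mm high; origin under its centre. Leave alone.
- strop: wooden strop paddle lying flat, about 275 mm long, 50 mm wide, 17 mm high. Leave alone.
- awl_cup: blue cup with awls and pens standing in it, 68 mm in diameter, 150 mm high over the awls; origin under its centre. Leave alone.
Things that resemble listed ones, but are neither listed nor needed, are in the scene too. There is more than one size of the part that bears template_center; the job needs the larger.

How it is judged:
By the outcome, as a careful person would: the job done as asked, in the order asked, and still so for the second after the job is handed in, with the robot touching nothing.
It also fails if it takes over 51 s, if anything falls off the work surface, if the arm or the gripper's body presses on something with over 40 N, if the wrist force passes 120 N, or if a joint passes its speed limit or range.

## Working session

There is one attempt and no reset: what is moved stays moved. The work goes in short steps, Python scripts to look and compute and a shell command to move; the robot and the scene stay as the last step left them, time stands still between calls to the robot, and variables do not carry over. Pictures are saved under pics/ and viewed, and the job is handed in when it is done.

```bash
ls; mkdir -p pics
python3 - <<'E'
from cell import env
import cv2
o=env.get_obs(); print({k:o[k] for k in('time_s','tool_pos','tool_rot','force','grip_width')})
for n in('scene','top','wrist'):
    c=env.read_camera(n); cv2.imwrite(f'pics/{n}0.png',c['image'][:,:,::-1])
    print(n,c['fx'],c['fy'],c['cx'],c['cy'],c['k1']); print(c['cam_to_world'])
E
```

```text
pics
{'time_s': 0.0, 'tool_pos': array([ 0.22981771, -0.60740471,  0.22142598]), 'tool_rot': array([-9.01139215e+01, -5.16261526e-03, -1.59268886e+02]), 'force': array([-0.41099829,  0.42986035, -0.04676981]), 'grip_width': 0.0867732780491341}
scene 470.65193443293424 470.65193443293424 312.11959935164236 240.10728145945646 -0.08919059137070205
[[-0.43454124 -0.63479852  0.63890904  1.3293983 ]
 [ 0.90063117 -0.31108434  0.30346339  0.36375388]
 [ 0.00611649  0.70728875  0.70689831  0.92888136]
 [ 0.          0.          0.          1.        ]]
top 587.5235160166154 587.5235160166154 314.42460466872285 241.45550539924818 -0.1808157521053826
[[ 0.00614844  0.99192602 -0.12666875  0.40476135]
 [-0.99995898  0.00525631 -0.00737607  0.00257266]
 [-0.0066507   0.1267089   0.99191765  1.53985951]
 [ 0.          0.          0.          1.        ]]
wrist 353.23107884214676 353.23107884214676 322.0411916826157 240.19472753826048 -0.047198728207061676
[[ 0.35356011  0.90371049  0.24145929  0.29504891]
 [-0.9354102   0.34205555  0.08947489 -0.58330074]
 [-0.00173309 -0.25749823  0.96627722  0.38390371]
 [ 0.          0.          0.          1.        ]]
```

View pics/scene0.png

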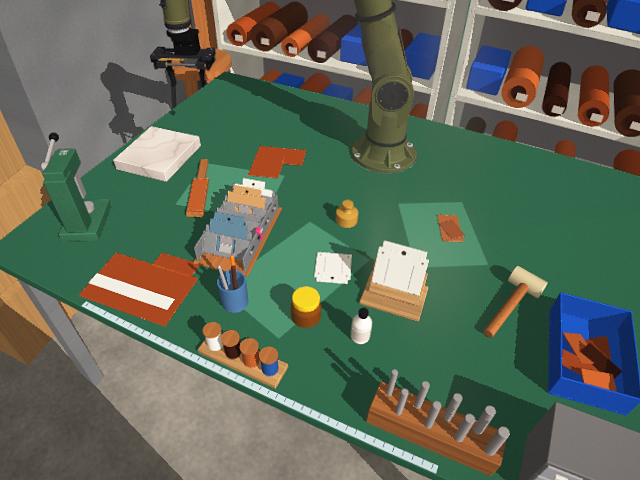

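View pics/top0.png

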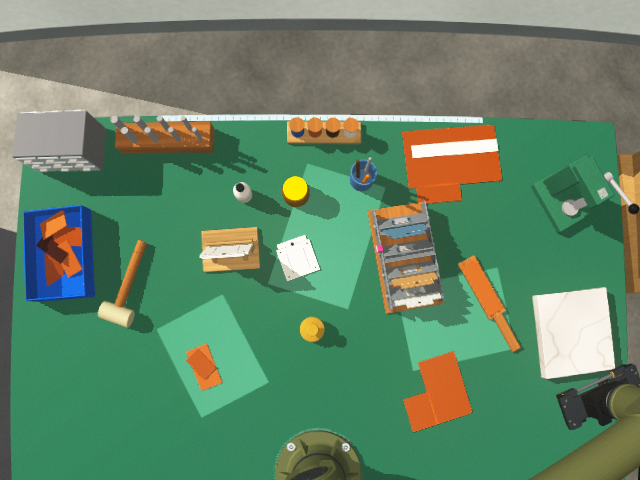

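View pics/wrist0.png

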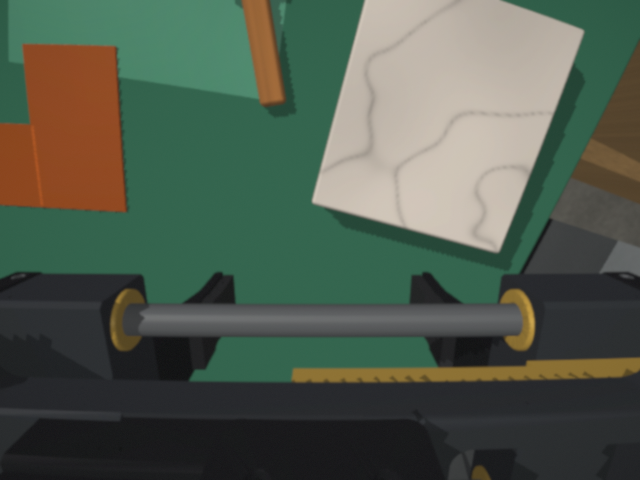

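The scene view shows the template in its stand at about (400,270), the rack at (240,225) with the pink clip at (259,231), and a loose smaller white plate at (333,267). The top view shows the stand at (230,250) and the rack at (405,258). I'll enlarge these areas next.

```bash
cat > h.py <<'E'
import numpy as np, cv2
from cell import env
from scipy.spatial.transform import Rotation as R
def cam(n):
    return env.read_camera(n)
def ray(c,u,v):
    xd=np.array([(u-c['cx'])/c['fx'],(v-c['cy'])/c['fy']]); x=xd.copy()
    for _ in range(20): x=xd/(1+c['k1']*(x@x))
    M=np.array(c['cam_to_world']); d=M[:3,:3]@np.array([x[0],-x[1],-1]); return M[:3,3],d
def atz(c,u,v,z):
    o,d=ray(c,u,v); return o+d*(z-o[2])/d[2]
def proj(c,P):
    M=np.array(c['cam_to_world']); p=(np.atleast_2d(P)-M[:3,3])@M[:3,:3]
    x=np.stack([p[:,0]/-p[:,2],-p[:,1]/-p[:,2]],1); r2=(x**2).sum(1,keepdims=True)
    x=x*(1+c['k1']*r2); return x*[c['fx'],c['fy']]+[c['cx'],c['cy']]
def crop(c,x0,y0,w,h,s,f):
    cv2.imwrite(f,cv2.resize(c['image'][y0:y0+h,x0:x0+w,::-1],None,fx=s,fy=s,interpolation=cv2.INTER_CUBIC))
E
python3 - <<'E'
from h import *
c=cam('top'); crop(c,190,215,80,65,10,'pics/t_st.png'); crop(c,360,195,90,125,4.8,'pics/t_rk.png')
c=cam('scene'); crop(c,350,230,90,95,6,'pics/s_st.png'); crop(c,185,170,105,110,5.4,'pics/s_rk.png')
E
```

```text
(no output)
```

View pics/t_st.png

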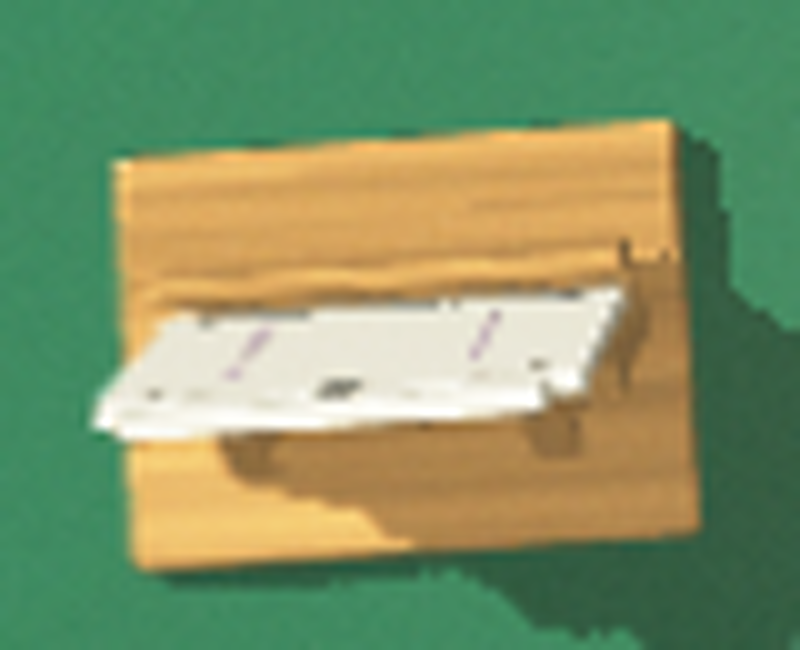

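View pics/t_rk.png

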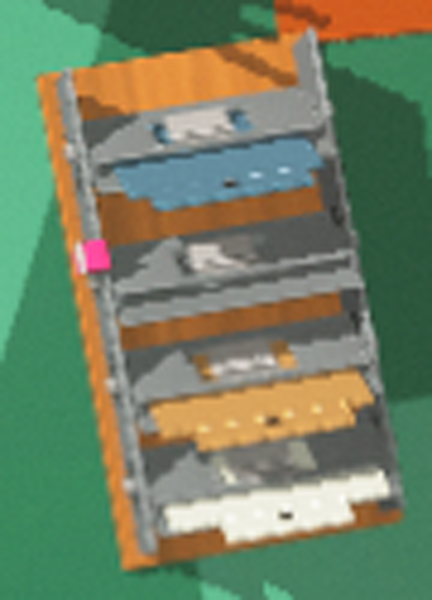

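View pics/s_st.png

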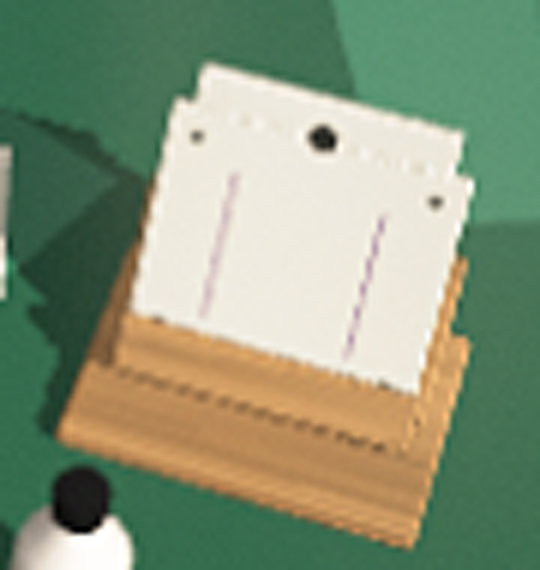

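View pics/s_rk.png

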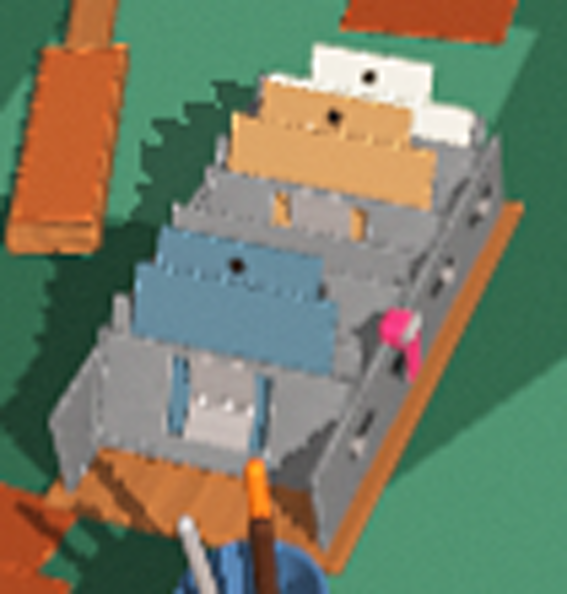

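Run:
```python
from h import *
from scipy.optimize import least_squares
t=cam('top'); s=cam('scene')
tp=lambda a:np.array(a)/10+[190,215]
sp=lambda a:np.array(a)/6+[350,230]
# template corners local (x,y,z): 
F=.003
obs=[(t,(-F,52,65),tp((122,438))),(t,(-F,-52,65),tp((545,408))),(t,(F,-60,47),tp((588,385))),
 (s,(-F,-52,65),sp((205,62))),(s,(-F,52,65),sp((466,132))),(s,(F,-60,47),sp((178,99))),(s,(F,60,47),sp((473,180))),(s,(F,0,51),sp((321,138)))]
L=np.array([[a[0],a[1]/1e3,a[2]/1e3] for _,a,_ in obs]); L[:,0]=[o[1][0] for o in obs]
def pts(p):
    return p[:3]+(R.from_euler('z',p[3])*R.from_euler('y',-18,degrees=True)).apply(L)
def f(p):
    P=pts(p); return np.concatenate([proj(o[0],P[i])[0]-o[2] for i,o in enumerate(obs)])
r=least_squares(f,[.5,.15,.09,.05],loss='soft_l1',x_scale=[.1,.1,.1,.1]); print(r.x[:3],np.degrees(r.x[3])); print(f(r.x).reshape(-1,2).round(1))
# stand base corners on table
for u in [(115,160),(672,120),(698,530),(138,570)]:
    print([atz(t,*tp(u),z).round(4) for z in (0,.024)])
for u in [(60,440),(410,550),(470,340)]: print('s',[atz(s,*sp(u),z).round(4) for z in (0,.024)])
```

```text
[0.56486784 0.23345892 0.08390423] 3.7948362194009473
[[-0.5  0.4]
 [ 0.   0.8]
 [-0.4 -1.1]
 [ 0.  -0.3]
 [-0.3  0.1]
 [-0.8  0.2]
 [-0.3  0.8]
 [ 0.3 -0.8]]
[array([0.6279, 0.3157, 0.    ]), array([0.6245, 0.3108, 0.024 ])]
[array([0.6393, 0.1663, 0.    ]), array([0.6357, 0.1638, 0.024 ])]
[array([0.5302, 0.1575, 0.    ]), array([0.5282, 0.155 , 0.024 ])]
[array([0.5184, 0.3063, 0.    ]), array([0.5166, 0.3016, 0.024 ])]
s [array([0.6367, 0.1671, 0.    ]), array([0.6546, 0.1722, 0.024 ])]
s [array([0.627, 0.314, 0.   ]), array([0.6451, 0.3153, 0.024 ])]
s [array([0.5108, 0.3055, 0.    ]), array([0.5319, 0.307 , 0.024 ])]
```

```bash
cat > rk.py <<'E'
from h import *
def rackpts(x,y,yaw,L): return np.array([x,y,0])+R.from_euler('z',yaw).apply(np.atleast_2d(L))
def draw(c,img,x0,y0,s,P,col,closed=True):
    q=((proj(c,P)-[x0,y0])*s+s/2-.5).round().astype(np.int32)
    cv2.polylines(img,[q.reshape(-1,1,2)],closed,col,1)
S,C=np.sin(np.radians(30)),np.cos(np.radians(30))
def lean(fx,a,u,y):  # pocket floor middle at fx; a across (local x), u up lean
    return [fx+a*C-u*S, y, .020+a*S+u*C]
E
python3 - <<'E'
from rk import *
from scipy.optimize import least_squares
t=cam('top'); s=cam('scene')
tp=lambda a:np.array(a)/4.8+[360,195]
sp=lambda a:np.array(a)/5.4+[185,170]
h0=.012
obs=[(t,(138,78),tp((38,75))),(t,(-138,78),tp((127,570))),(t,(-138,-78),tp((403,520))),(s,(138,78),sp((337,573))),(s,(-138,78),sp((523,205)))]
def f(p):
    P=rackpts(*p[:3],[[o[1][0]/1e3,o[1][1]/1e3,p[3]] for o in obs]); return np.concatenate([proj(o[0],P[i])[0]-o[2] for i,o in enumerate(obs)])
r=least_squares(f,[.55,-.15,.17,.012],x_scale=.1); print(r.x, np.degrees(r.x[2])); print(f(r.x).reshape(-1,2).round(1))
p=r.x
np.save('rack.npy',p)
for n,c,x0,y0,w,h,sc in(('t',t,360,195,90,125,4.8),('s',s,185,170,105,110,5.4)):
    img=cv2.resize(c['image'][y0:y0+h,x0:x0+w,::-1],None,fx=sc,fy=sc,interpolation=cv2.INTER_CUBIC)
    draw(c,img,x0,y0,sc,rackpts(*p[:3],[[a*.138,b*.078,p[3]] for a,b in((1,1),(1,-1),(-1,-1),(-1,1))]),(0,0,255))
    for i in range(4):
        fx=(i-1.5)*.058
        for a,u in((-.004,.07),(.004,.055)):
            draw(c,img,x0,y0,sc,rackpts(*p[:3],[lean(fx,a,u,y) for y in(-.062,.062)]),(0,255,255) if a<0 else (0,255,0),False)
    cv2.imwrite(f'pics/ov_{n}.png',img)
E
```

```text
[ 0.56139507 -0.22751363  0.1703731   0.00335288] 9.761659806196299
[[-0.2  0.1]
 [-0.4 -0.1]
 [ 0.2  0.1]
 [ 0.  -0.3]
 [-0.4  0.3]]
```

View pics/ov_t.png

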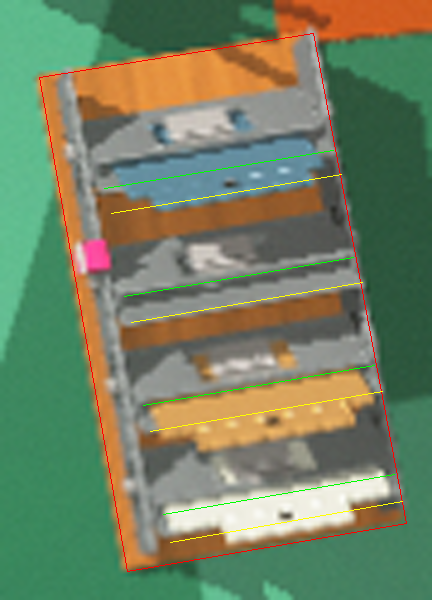

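View pics/ov_s.png

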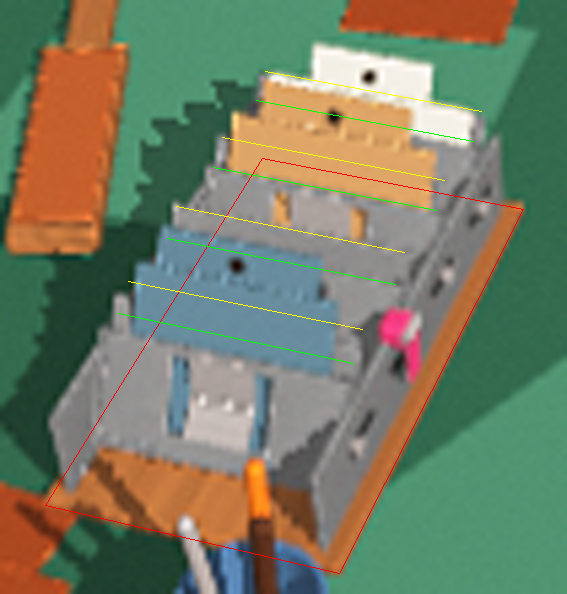

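```bash
cat > mv.py <<'E'
from rk import *
def leanR(yaw,tilt):  # tool rotation for lean tilt deg at yaw deg
    B=(R.from_euler('z',yaw,degrees=True)*R.from_euler('y',-tilt,degrees=True)).as_matrix()
    y=-B[:,2]; z=B[:,0]; return R.from_matrix(np.stack([np.cross(y,z),y,z],1))
def cur():
    o=env.get_obs(); return np.array(o['tool_pos']),R.from_euler('xyz',o['tool_rot'],degrees=True),o
def togo(p,Rt):
    q,Rc,o=cur(); d=(np.array(p)-q)/.04; w=np.degrees((Rt*Rc.inv()).as_rotvec())/10
    print('t',round(o['time_s'],2),'shift units',d.round(3),'turn units',w.round(3),'F',np.round(o['force'],1),'grip',round(o['grip_width'],4))
E
python3 - <<'E'
from mv import *
r=np.load('rack.npy'); yaw=np.degrees(r[2])
q,Rc,o=cur(); c=cam('wrist'); M=np.array(c['cam_to_world'])
rel_p=Rc.inv().apply(M[:3,3]-q); rel_R=Rc.inv().as_matrix()@M[:3,:3]
print(rel_p); np.savez('wc.npz',p=rel_p,R=rel_R)
for yy in(0,-.03,-.05):
  for u in(.17,.19):
    P=rackpts(*r[:3],[lean(.029,0,u,yy)])[0]; Rt=leanR(yaw,30)
    togo(P,Rt); print(P)
    d=dict(c); Mn=np.eye(4); Mn[:3,:3]=Rt.as_matrix()@rel_R; Mn[:3,3]=P+Rt.apply(rel_p); d['cam_to_world']=Mn
    print(proj(d,rackpts(*r[:3],[lean(.029,-.004,.07,.062),lean(.029,-.004,.07,-.062),lean(.029,.004,.055,.062),lean(.029,.004,.055,-.062)])).round())
E
```

```text
[-0.06949494 -0.16233077  0.00021457]
t 0.5 shift units [ 6.905  9.273 -1.383] turn units [-1.611 -2.819  7.71 ] F [-0.4  0.   0.3] grip 0.0872
[ 0.50620586 -0.23700843  0.16722432]
[[316. 157.]
 [317. 313.]
 [327. 156.]
 [327. 305.]]
t 0.5 shift units [ 6.658  9.231 -0.95 ] turn units [-1.611 -2.819  7.71 ] F [-0.4  0.   0.3] grip 0.0872
[ 0.49635064 -0.23870393  0.18454483]
[[317. 156.]
 [317. 303.]
 [327. 156.]
 [326. 296.]]
t 0.5 shift units [ 7.032  8.534 -1.383] turn units [-1.611 -2.819  7.71 ] F [-0.4  0.   0.3] grip 0.0872
[ 0.51129236 -0.26657408  0.16722432]
[[316. 114.]
 [317. 279.]
 [327. 115.]
 [327. 272.]]
t 0.5 shift units [ 6.785  8.492 -0.95 ] turn units [-1.611 -2.819  7.71 ] F [-0.4  0.   0.3] grip 0.0872
[ 0.50143714 -0.26826958  0.18454483]
[[316. 116.]
 [317. 270.]
 [327. 118.]
 [326. 264.]]
t 0.5 shift units [ 7.116  8.041 -1.383] turn units [-1.611 -2.819  7.71 ] F [-0.4  0.   0.3] grip 0.0872
[ 0.51468336 -0.28628451  0.16722432]
[[316.  84.]
 [317. 255.]
 [327.  87.]
 [327. 249.]]
t 0.5 shift units [ 6.87   7.999 -0.95 ] turn units [-1.611 -2.819  7.71 ] F [-0.4  0.   0.3] grip 0.0872
[ 0.50482815 -0.28798001  0.18454483]
[[316.  88.]
 [317. 247.]
 [327.  91.]
 [326. 243.]]
```

```bash
python3 -m pendant '[0.68,0.85,-0.095,-0.161,-0.282,0.771,87, 0.68,0.85,-0.095,-0.161,-0.282,0.771,87, 0.68,0.85,-0.095,-0.161,-0.282,0.771,87, 0.68,0.85,-0.095,-0.161,-0.282,0.771,87, 0.68,0.85,-0.095,-0.161,-0.282,0.771,87, 0.68,0.85,-0.095,-0.161,-0.282,0.771,87, 0.68,0.85,-0.095,-0.161,-0.282,0.771,87, 0.68,0.85,-0.095,-0.161,-0.282,0.771,87, 0.68,0.85,-0.095,-0.161,-0.282,0.771,87, 0.68,0.85,-0.095,-0.161,-0.282,0.771,87]'
python3 -m pendant '[0,0,0,0,0,0,50,0,0,0,0,0,0,50]'
python3 - <<'E'
from mv import *
c=cam('wrist'); r=np.load('rack.npy'); togo(rackpts(*r[:3],[lean(.029,0,.19,-.03)])[0],leanR(np.degrees(r[2]),30))
cv2.imwrite('pics/w1.png',c['image'][:,:,::-1]); np.savez('w1.npz',**c)
E
```

```text
time_s: 1.75
tool_pos: [0.5027, -0.2668, 0.1848]
tool_rot: [-59.9, -0.1, -80.0]
force: [1.2, 0.2, 0.3]
grip_width: 0.0872
time_s: 2.0
tool_pos: [0.5018, -0.2687, 0.1849]
tool_rot: [-60.0, -0.0, -80.3]
force: [-1.1, 0.1, 0.2]
grip_width: 0.074
t 2.05 shift units [-0.007  0.022 -0.011] turn units [0.003 0.001 0.011] F [-0.   0.3 -0.4] grip 0.0705
```

View pics/w1.png

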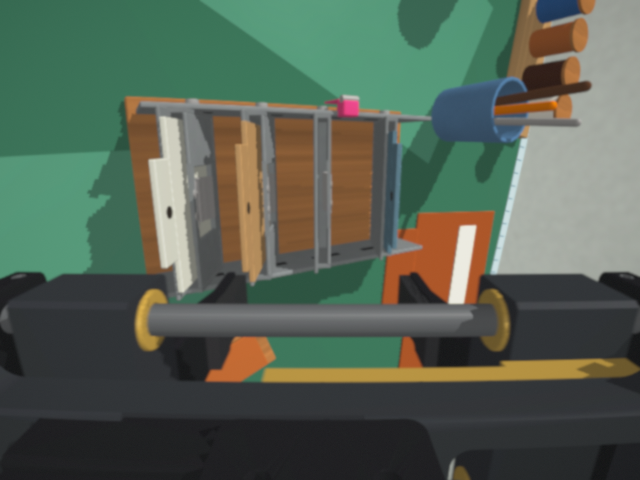

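The wrist view shows the empty pocket nearly end-on as a slot at columns 315–330, rows 108–270. The clip is at (348,105).

Run:
```python
from mv import *
c=dict(np.load('w1.npz')); r=np.load('rack.npy')
x0,y0,w,h=270,90,100,190
sc=6
im=cv2.resize(c['image'][y0:y0+h,x0:x0+w,::-1],None,fx=8,fy=3.1,interpolation=cv2.INTER_CUBIC)
ov=im.copy()
for a,u,col in((-.004,.07,(0,255,255)),(-.007,.07,(0,255,255)),(.004,.055,(0,255,0)),(.007,.055,(0,255,0))):
    q=(proj(c,rackpts(*r[:3],[lean(.029,a,u,y) for y in(-.062,.062)]))-[x0,y0]+.5)*[8,3.1]
    print(q.round(1)); cv2.polylines(ov,[q.round().astype(np.int32).reshape(-1,1,2)],False,col,1)
cv2.imwrite('pics/w1c.png',im[:, 250:550]); cv2.imwrite('pics/w1o.png',np.hstack([im[:,250:550],ov[:,250:550]]))
# column intensity profile
for v in (130,170,210,240): print(v,c['image'][v,308:340].mean(1).astype(int))
```

```text
[[383.6 558.6]
 [377.9  81.2]]
[[355.3 558.6]
 [346.3  81.2]]
[[457.3 540.8]
 [459.8  85.9]]
[[484.3 540.8]
 [489.7  85.9]]
130 [ 81  81  82  81  85  94 107 120 122 113 103 103 103 105 104 104 104 101
  97  99 110 121 117 104  90  84  83  82  82  82  82  82]
170 [ 92  92  92  92  94  98 108 119 123 115 102 101 103 103 103 105 109 113
 116 121 124 125 118 106  95  91  91  90  91  91  91  91]
210 [ 87  87  88  87  89  93 103 117 122 115 103 101 102 102 101 101 100 100
 105 113 122 125 123 113  99  91  90  90  90  90  90  90]
240 [ 85  84  84  85  85  89 101 116 127 123 109 103 102 103 103 103 103 100
  96 101 117 127 119 102  89  87  86  86  87  86  86  87]
```

View pics/w1o.png

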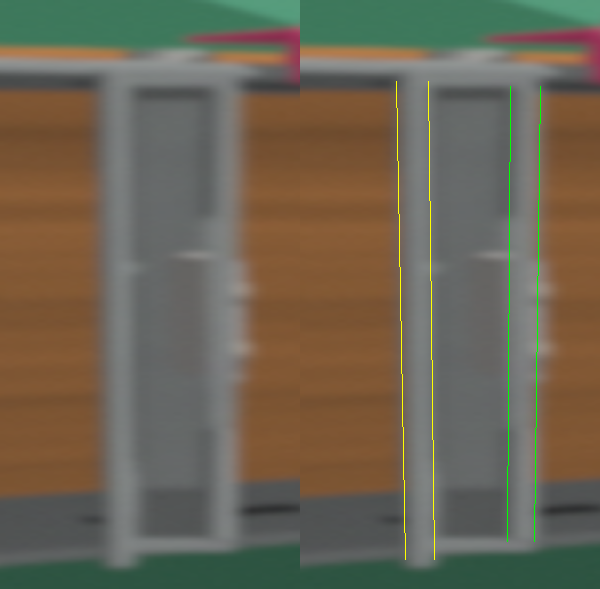

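Run:
```python
from mv import *
T=np.array([.565,.2335,.0855]); B=R.from_euler('z',3.8,degrees=True)*R.from_euler('y',-18,degrees=True)
for u in(.092,.032):
    togo(T+B.apply([0,0,u]),leanR(3.8,18)); print(T+B.apply([0,0,u]))
```

```text
t 2.05 shift units [ 0.873 12.519 -0.299] turn units [-0.137  1.193 -0.584] F [-0.   0.3 -0.4] grip 0.0705
[0.53663294 0.23161586 0.1729972 ]
t 2.05 shift units [ 1.335 12.55  -1.726] turn units [-0.137  1.193 -0.584] F [-0.   0.3 -0.4] grip 0.0705
[0.5551332  0.23284465 0.11593381]
```

```bash
python3 -m pendant '[0.07,1,0.1,-0.014,0.119,-0.058,40, 0.07,1,0.1,-0.014,0.119,-0.058,40, 0.07,1,0,-0.014,0.119,-0.058,40, 0.07,1,0,-0.014,0.119,-0.058,40, 0.07,1,0,-0.014,0.119,-0.058,40, 0.07,1,0,-0.014,0.119,-0.058,40, 0.07,1,0,-0.014,0.119,-0.058,40, 0.07,1,0,-0.014,0.119,-0.058,40, 0.07,1,0,-0.014,0.119,-0.058,40, 0.07,1,0,-0.014,0.119,-0.058,40]'
python3 -m pendant '[0.06,0.84,-0.1,0,0,0,40, 0.06,0.84,-0.2,0,0,0,40, 0.05,0.84,-0.2,0,0,0,40,0,0,0,0,0,0,40]'
python3 - <<'E'
from mv import *
T=np.array([.565,.2335,.0855]); B=R.from_euler('z',3.8,degrees=True)*R.from_euler('y',-18,degrees=True)
for u in(.092,.032):
    togo(T+B.apply([0,0,u]),leanR(3.8,18))
c=cam('wrist'); im=c['image'][:,:,::-1].copy()
F=.003
for f in(F,-F):
    P=T+B.apply([[f,-.06,-.0],[f,-.06,.047],[f,-.052,.047],[f,-.052,.065],[f,.052,.065],[f,.052,.047],[f,.06,.047],[f,.06,0]])
    draw(c,im,0,0,1,P,(0,0,255),False)
cv2.imwrite('pics/w2.png',im)
E
```

```text
time_s: 3.3
tool_pos: [0.5306, 0.1322, 0.1934]
tool_rot: [-71.9, -0.0, -86.2]
force: [0.4, -0.2, -0.9]
grip_width: 0.04
time_s: 3.8
tool_pos: [0.5359, 0.2358, 0.1712]
tool_rot: [-72.2, 0.4, -85.8]
force: [0.3, 0.2, 0.0]
grip_width: 0.0399
t 3.8 shift units [ 0.017 -0.105  0.046] turn units [-0.041 -0.026 -0.038] F [0.3 0.2 0. ] grip 0.0399
t 3.8 shift units [ 0.48  -0.074 -1.381] turn units [-0.041 -0.026 -0.038] F [0.3 0.2 0. ] grip 0.0399
```

View pics/w2.png

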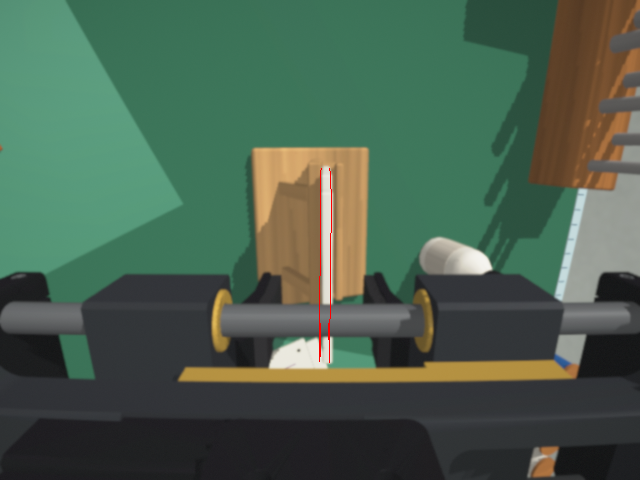

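```bash
python3 -m pendant '[0.08,-0.08,-0.2,-0.04,-0.03,-0.04,30, 0.1,0,-0.29,0,0,0,24, 0.1,0,-0.3,0,0,0,24, 0.1,0,-0.3,0,0,0,24, 0.1,0,-0.29,0,0,0,24,0,0,0,0,0,0,24]' 10
python3 -m pendant '[0,0,0,0,0,0,0,0,0,0,0,0,0,0,0,0,0,0,0,0,0,0,0,0,0,0,0,0]' 10
python3 -m pendant '[0,0,0,0,0,0,0,0,0,0,0,0,0,0]' 50
python3 - <<'E'
from mv import *
T=np.array([.565,.2335,.0855]); B=R.from_euler('z',3.8,degrees=True)*R.from_euler('y',-18,degrees=True)
togo(T+B.apply([0,0,.032]),leanR(3.8,18))
c=cam('wrist'); cv2.imwrite('pics/w3.png',c['image'][:,:,::-1])
E
```

```text
time_s: 4.6
tool_pos: [0.5562, 0.2279, 0.1169]
tool_rot: [-71.7, -0.5, -86.6]
force: [0.4, 1.1, 0.5]
grip_width: 0.0237
time_s: 5.1
tool_pos: [0.5565, 0.2298, 0.118]
tool_rot: [-71.6, -0.4, -86.4]
force: [-0.2, -1.3, 2.2]
grip_width: 0.0058
time_s: 5.35
tool_pos: [0.5565, 0.2298, 0.118]
tool_rot: [-71.6, -0.4, -86.4]
force: [-0.8, -0.5, 6.4]
grip_width: 0.006
t 5.35 shift units [-0.035  0.077 -0.051] turn units [0.036 0.039 0.025] F [-0.8 -0.5  6.4] grip 0.006
```

View pics/w3.png

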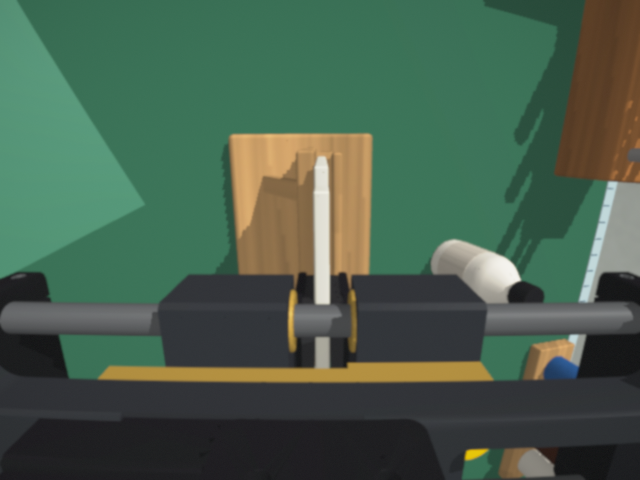

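```bash
python3 -m pendant '[-0.06,0,0.2,0,0,0,0, -0.12,-0.01,0.38,0,0,0,0, -0.15,-0.01,0.475,0,0,0,0, -0.15,-0.01,0.475,0,0,0,0, -0.15,-0.01,0.475,0,0,0,0, -0.2,-0.01,0.6,0,0,0,0,0,0,0.4,0,0,0,0,0,0,0.4,0,0,0,0,0,0,0,0,0,0,0,0,0,0,0,0,0,0,0]' 50
python3 - <<'E'
from mv import *
q,Rc,o=cur(); print(q,o['tool_rot'],o['force'],o['grip_width'])
for n in('wrist','scene','top'):
    c=cam(n); cv2.imwrite(f'pics/{n}4.png',c['image'][:,:,::-1]); np.savez(f'{n}4.npz',**c)
r=np.load('rack.npy')
togo(rackpts(*r[:3],[lean(.0295,0,.247,0)])[0],leanR(np.degrees(r[2]),30))
E
```

```text
[0.55656297 0.22974282 0.11798605] [-71.6319666   -0.38558182 -86.45212483] [-0.83892098 -1.2373324   5.47943899] 0.006091550462145553
t 5.55 shift units [ -2.195 -11.83    2.898] turn units [ 0.173 -1.152  0.623] F [-0.8 -1.4  5.1] grip 0.0056$: bad value
```

View pics/wrist4.png

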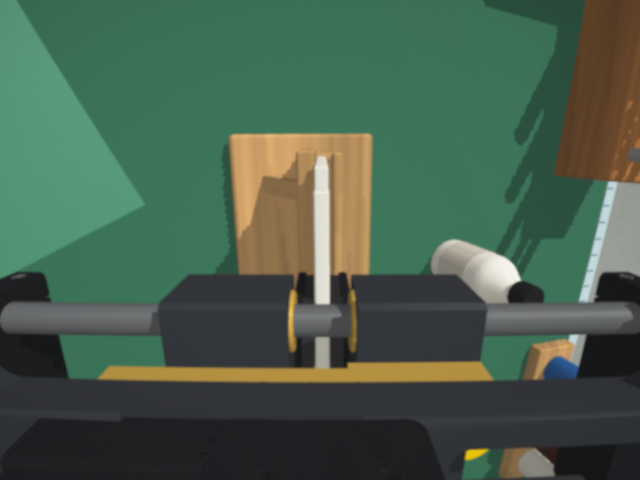

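View pics/scene4.png

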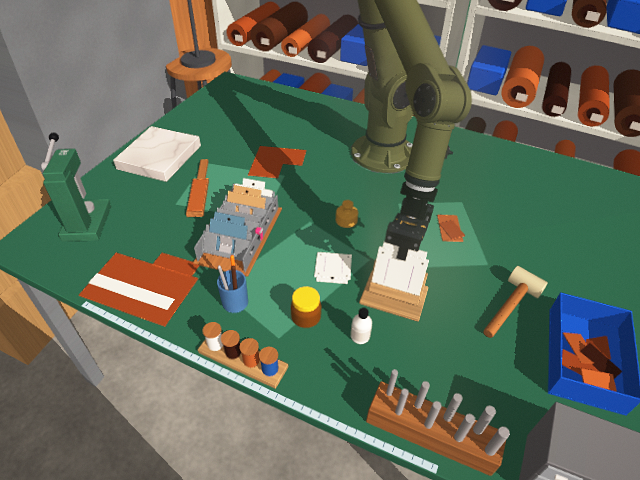

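The call was refused because it had too many rows, so nothing moved. The pictures show the template still in the stand with the fingers gripping it. I'll repeat the lift with fewer rows.

```bash
python3 -m pendant '[-0.06,0,0.2,0,0,0,0, -0.12,-0.01,0.38,0,0,0,0, -0.15,-0.01,0.475,0,0,0,0, -0.15,-0.01,0.475,0,0,0,0, -0.15,-0.01,0.475,0,0,0,0, -0.2,-0.01,0.6,0,0,0,0, 0,0,0.3,0,0,0,0, 0,0,0,0,0,0,0]' 50
python3 - <<'E'
from mv import *
q,Rc,o=cur(); print(q,o['tool_rot'],o['force'],o['grip_width'])
for n in('wrist','scene'):
    c=cam(n); cv2.imwrite(f'pics/{n}5.png',c['image'][:,:,::-1]); np.savez(f'{n}5.npz',**c)
r=np.load('rack.npy')
togo(rackpts(*r[:3],[lean(.0295,0,.247,0)])[0],leanR(np.degrees(r[2]),30))
c=dict(np.load('wrist5.npz')); crop(c,290,130,60,180,3,'pics/w5c.png')
E
```

```text
time_s: 6.55
tool_pos: [0.5232, 0.2273, 0.2339]
tool_rot: [-71.7, -0.4, -86.5]
force: [-0.5, -0.4, -2.7]
grip_width: 0.0054
[0.52317361 0.22725327 0.23388611] [-71.65019901  -0.42366    -86.52510229] [-0.48086822 -0.39919808 -2.6725215 ] 0.005417910936801039
t 6.65 shift units [ -1.339 -11.769   0.037] turn units [ 0.171 -1.171  0.625] F [ 0.2 -1.2 -2.3] grip 0.0056
```

View pics/wrist5.png

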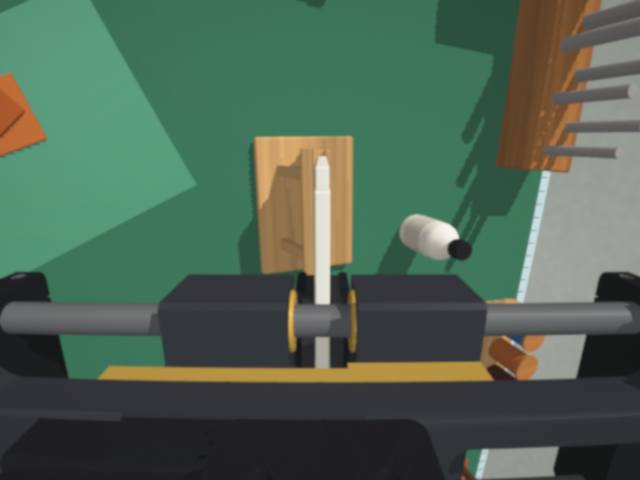

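View pics/scene5.png

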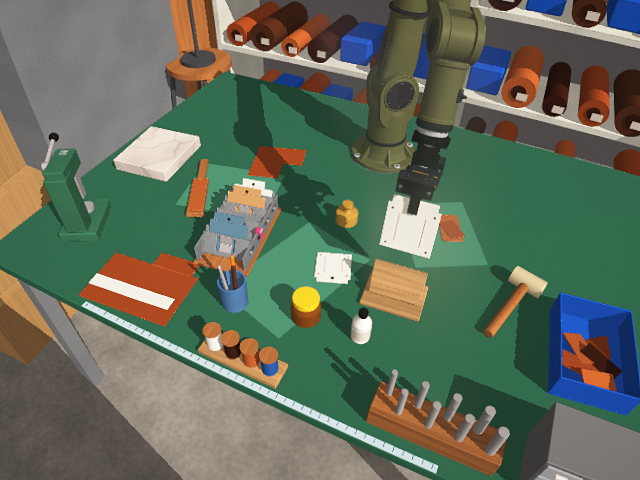

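Run:
```python
from mv import *
c=dict(np.load('scene5.npz')); w=dict(np.load('wrist5.npz'))
crop(c,370,185,80,80,7.5,'pics/s5c.png')
q=np.array([0.5232,.2273,.2339]); Rc=R.from_euler('xyz',[-71.65,-.424,-86.525],degrees=True)
# wrist overlay nominal: template local y -> tool x? 
print(Rc.as_matrix().round(3))
L=np.array([[.003,.052,.065],[.003,.052,.047],[.003,.06,.047],[.003,.06,-.065],[-.003,.06,-.065],[-.003,.06,.047],[-.003,.052,.047],[-.003,.052,.065]])
P=q+Rc.apply(np.stack([-L[:,1],-(L[:,2]-.032),L[:,0]],1))
print(proj(w,P).round(1))
im=cv2.resize(w['image'][140:310,290:355,::-1],None,fx=10,fy=3.5,interpolation=cv2.INTER_CUBIC)
cv2.imwrite('pics/w5c.png',im)
```

```text
[[ 0.061  0.315  0.947]
 [-0.998  0.012  0.06 ]
 [ 0.007 -0.949  0.315]]
[[331.7 196.1]
 [330.5 190.2]
 [330.6 170.7]
 [327.  160.3]
 [318.6 160.3]
 [316.  170.8]
 [316.1 190.2]
 [315.3 196.1]]
```

View pics/s5c.png

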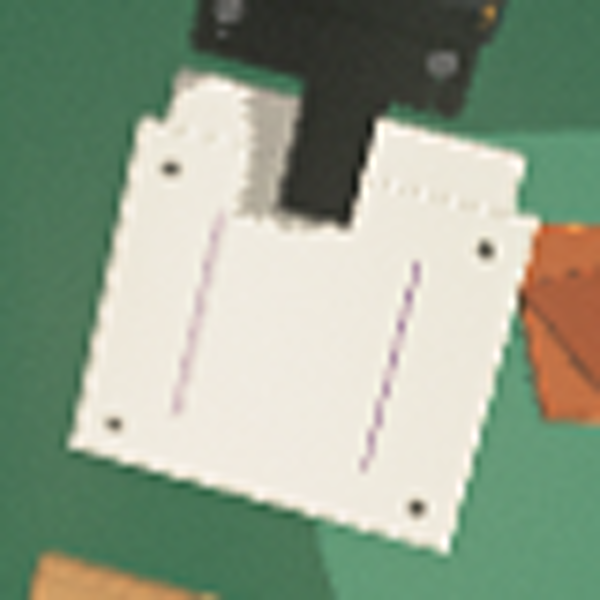

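View pics/w5c.png

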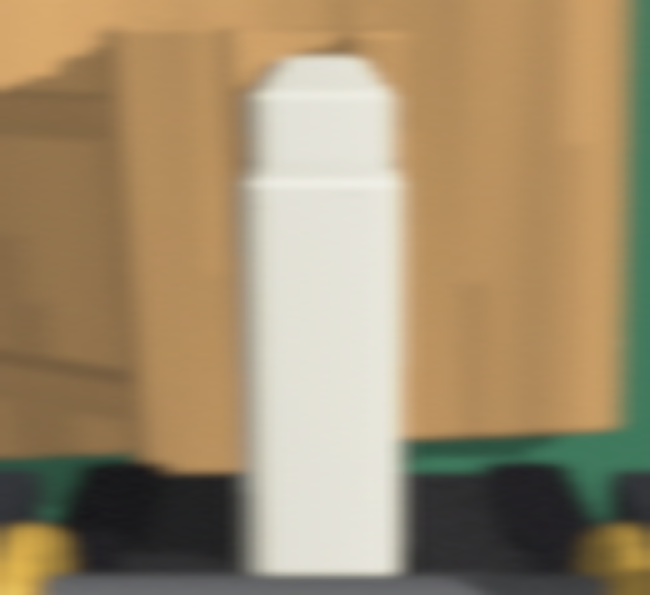

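```bash
cat > fit.py <<'E'
from mv import *
from scipy.optimize import least_squares
c=dict(np.load('scene5.npz')); w=dict(np.load('wrist5.npz'))
q=np.array([0.5232,.2273,.2339]); Rc=R.from_euler('xyz',[-71.65,-.424,-86.525],degrees=True)
sp=lambda a:(np.array(a)-3.25)/7.5+[370,185]
wp=lambda a:(np.array(a)-[4.5,1.25])/[10,3.5]+[290,140]
F=3
obs=[(w,(0,60,-65),wp((325,55))),(w,(0,60,47),wp((323,93))),(w,(0,52,65),wp((324,180))),
(c,(F,-60,-65),sp((70,447))),(c,(F,60,-65),sp((447,552))),(c,(F,60,47),sp((538,217))),(c,(F,-60,47),sp((140,118))),(c,(-F,52,65),sp((524,156))),(c,(-F,-52,65),sp((180,70)))]
L=np.array([o[1] for o in obs])/1e3
def f(p):  # dy,du (mm), phi deg, scene shift 3 (mm)
    l=L.copy(); 
    yz=R.from_euler('x',p[2],degrees=True).apply(l)+[0,p[0]/1e3,p[1]/1e3]
    P=q+Rc.apply(np.stack([-yz[:,1],-yz[:,2],yz[:,0]],1))
    return np.concatenate([(proj(o[0],P[i]+(np.array(p[3:])/1e3 if o[0] is c else 0))[0]-o[2]) for i,o in enumerate(obs)]+[np.array(p[3:])/4])
r=least_squares(f,[0,-32,0,0,0,0]); print(r.x.round(2)); print(r.fun[:-3].reshape(-1,2).round(1))
E
python3 fit.py
```

```text
[  2.5  -34.54   0.81  -0.9    0.62   0.65]
[[ 0.7  0. ]
 [ 1.5 -0.2]
 [ 1.5  0.1]
 [ 0.1  0.1]
 [-0.   0.1]
 [-0.3  0.7]
 [-0.1  0.4]
 [ 0.2 -0.5]
 [ 0.1 -0.6]]
```

```bash
cat > ins.py <<'E'
from mv import *
r=np.load('rack.npy'); yawd=np.degrees(r[2])
GRIP=dict(dy=.0025,du=-.0345,phi=.81,fx=.0295)
M0=np.array([[0,-1,0],[0,0,-1],[1,0,0]],float)  # local->tool: x->z,y->-x,z->-y
def target(u,a=0,y=0,tilt=30,g=GRIP):
    B=R.from_euler('z',yawd,degrees=True)*R.from_euler('y',-tilt,degrees=True)
    Rl=R.from_euler('x',g['phi'],degrees=True)
    Rt=R.from_matrix((B*Rl.inv()).as_matrix()@M0.T)
    ctr=rackpts(*r[:3],[lean(g['fx'],a,u+.065,y)])[0]
    off=np.array([0,g['dy'],g['du']])
    return ctr-Rt.apply(M0@off),Rt
def rep(g=GRIP):
    q,Rc,o=cur()
    Rl=R.from_euler('x',g['phi'],degrees=True)
    B=R.from_matrix(Rc.as_matrix()@M0)*Rl
    foot=q+Rc.apply(M0@np.array([0,g['dy'],g['du']]))+B.apply([0,0,-.065])
    l=R.from_euler('z',-r[2]).apply(foot-[r[0],r[1],0])-[g['fx'],0,.02]
    A=R.from_euler('y',30,degrees=True).apply(l)
    Br=R.from_euler('y',30,degrees=True)*R.from_euler('z',-r[2])
    print('foot a,y,u mm',(A*1e3).round(2),'ang',np.degrees((Br*B).as_rotvec()).round(2),'F lean',Br.apply(o['force']).round(1),'grip',round(o['grip_width']*1e3,1),'t',round(o['time_s'],2), 'T',np.round(Br.apply(o['wrist_torque']),2))
def unit(): # rack-lean unit vectors in world
    Bl=R.from_euler('z',yawd,degrees=True)*R.from_euler('y',-30,degrees=True); print('a',Bl.apply([1,0,0]).round(3),'y',Bl.apply([0,1,0]).round(3),'u',Bl.apply([0,0,1]).round(3))
E
python3 - <<'E'
from ins import *
rep(); unit()
togo(*target(.15,.002)); togo(*target(.062,.002))
E
```

```text
foot a,y,u mm [ 93.81 454.32  81.97] ang [-2.06 11.79 -5.64] F lean [-1.1 -1.2 -2. ] grip 5.6 t 6.65 T [ 0.03  0.35 -0.02]
a [0.853 0.147 0.5  ] y [-0.17   0.986  0.   ] u [-0.493 -0.085  0.866]
t 6.65 shift units [ -1.319 -11.817   0.116] turn units [ 0.097 -1.18   0.592] F [ 0.2 -1.2 -2.3] grip 0.0056
t 6.65 shift units [ -0.235 -11.63   -1.789] turn units [ 0.097 -1.18   0.592] F [ 0.2 -1.2 -2.3] grip 0.0056
```

```bash
python3 -m pendant '[-0.11,-0.6,0.15,0,-0.118,0.059,0, -0.11,-0.9,0.1,0.01,-0.118,0.059,0, -0.11,-1,0,0.01,-0.118,0.059,0, -0.11,-1,0,0.01,-0.118,0.059,0, -0.11,-1,0,0.01,-0.118,0.059,0, -0.11,-1,0,0.01,-0.118,0.059,0, -0.11,-1,0,0.01,-0.118,0.059,0, -0.11,-1,0,0.01,-0.118,0.059,0, -0.11,-1,0,0.01,-0.118,0.059,0, -0.11,-1,0,0.02,-0.118,0.062,0]' 50
python3 -m pendant '[-0.11,-1,0,0,0,0,0, -0.11,-0.7,0,0,0,0,0, 0,-0.4,0,0,0,0,0, 0,-0.22,0,0,0,0,0,0,0,0,0,0,0,0]'
python3 - <<'E'
from ins import *
rep()
togo(*target(.15,.002)); togo(*target(.062,.002))
c=cam('wrist'); cv2.imwrite('pics/w6.png',c['image'][:,:,::-1])
E
```

```text
time_s: 7.9
tool_pos: [0.5031, -0.1383, 0.2372]
tool_rot: [-61.4, -0.5, -80.8]
force: [0.5, 0.3, -1.3]
grip_width: 0.0061
time_s: 8.52
tool_pos: [0.4951, -0.2297, 0.2386]
tool_rot: [-61.3, -0.5, -80.8]
force: [0.5, -0.6, -1.3]
grip_width: 0.0058
foot a,y,u mm [ 24.63  11.22 137.43] ang [ 0.08  1.32 -0.28] F lean [-0.3 -0.6 -1.3] grip 5.8 t 8.53 T [0.01 0.63 0.05]
t 8.53 shift units [-0.64  -0.391 -0.039] turn units [ 0.002 -0.134  0.021] F [ 0.5 -0.6 -1.3] grip 0.0058
t 8.53 shift units [ 0.444 -0.205 -1.944] turn units [ 0.002 -0.134  0.021] F [ 0.5 -0.6 -1.3] grip 0.0058
```

View pics/w6.png

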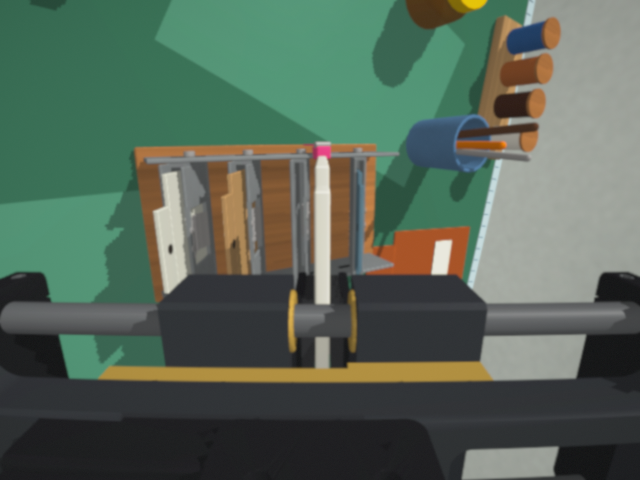

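The wrist view shows the template held over the rack, its foot (322,165) about 25 mm on the +x side of the pocket slot (columns 293–308).

```bash
python3 -m pendant '[-0.32,-0.2,0,0,-0.067,0.01,0, -0.32,-0.19,-0.04,0,-0.067,0.01,0, 0,0,0,0,0,0,0,0,0,0,0,0,0,0]'
python3 - <<'E'
from ins import *
rep()
togo(*target(.15,.002)); togo(*target(.08,.002)); togo(*target(.062,.002))
c=cam('wrist'); cv2.imwrite('pics/w7.png',c['image'][:,:,::-1]); crop(c,270,130,100,150,4,'pics/w7c.png')
E
```

```text
time_s: 9.07
tool_pos: [0.4704, -0.2445, 0.239]
tool_rot: [-59.8, -0.8, -80.6]
force: [-0.2, -0.5, -1.3]
grip_width: 0.0054
foot a,y,u mm [  4.09   0.59 151.15] ang [-0.06 -0.17  0.12] F lean [-0.9 -0.5 -1. ] grip 5.4 t 9.07 T [ 0.01  0.63 -0.03]
t 9.07 shift units [-0.021 -0.021 -0.047] turn units [ 0.008  0.019 -0.007] F [-0.2 -0.5 -1.3] grip 0.0054
t 9.07 shift units [ 0.841  0.127 -1.563] turn units [ 0.008  0.019 -0.007] F [-0.2 -0.5 -1.3] grip 0.0054
t 9.07 shift units [ 1.063  0.165 -1.953] turn units [ 0.008  0.019 -0.007] F [-0.2 -0.5 -1.3] grip 0.0054
```

View pics/w7c.png

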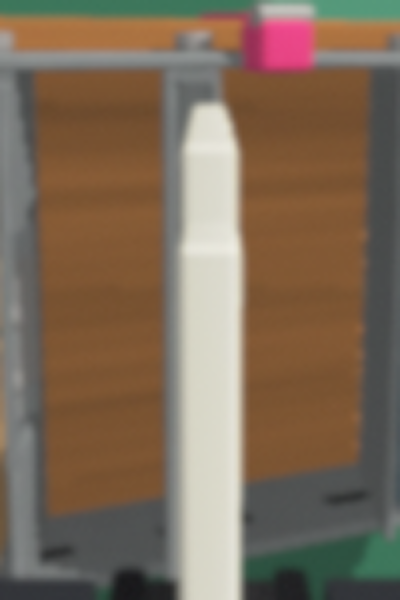

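```bash
python3 -m pendant '[0.25,0.03,-0.47,0.008,0.019,-0.007,0, 0.27,0.045,-0.49,0,0,0,0, 0.27,0.045,-0.49,0,0,0,0, 0.26,0.045,-0.47,0,0,0,0, 0,0,0,0,0,0,0,0,0,0,0,0,0,0]'
python3 - <<'E'
from ins import *
rep()
togo(*target(.062,.002)); togo(*target(.062,-.001))
c=cam('wrist'); crop(c,270,100,100,150,4,'pics/w8c.png')
E
```

```text
time_s: 9.88
tool_pos: [0.5122, -0.2389, 0.1628]
tool_rot: [-60.0, -0.7, -80.7]
force: [-0.3, 0.1, -0.8]
grip_width: 0.0053
foot a,y,u mm [ 2.26 -1.   64.12] ang [-0.06 -0.03 -0.03] F lean [-0.6  0.1 -0.5] grip 5.3 t 9.88 T [-0.01  0.66 -0.01]
t 9.88 shift units [ 0.018  0.026 -0.048] turn units [0.003 0.004 0.005] F [-0.3  0.1 -0.8] grip 0.0053
t 9.88 shift units [-0.046  0.015 -0.086] turn units [0.003 0.004 0.005] F [-0.3  0.1 -0.8] grip 0.0053
```

View pics/w8c.png

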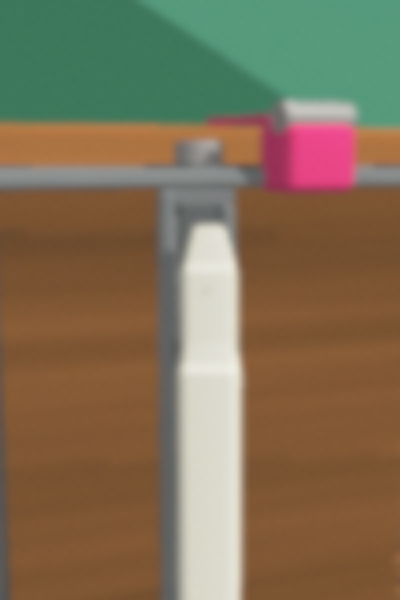

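```bash
python3 -m pendant '[-0.03,0.03,-0.055,0,0,0,0, -0.021,-0.004,-0.013,0,0,0,0,0,0,0,0,0,0,0]'; python3 -c "
from ins import *
rep()"
python3 -m pendant '[-0.021,-0.004,-0.013,0,0,0,0,0,0,0,0,0,0,0]'; python3 -c "
from ins import *
rep()"
python3 -m pendant '[-0.021,-0.004,-0.013,0,0,0,0,0,0,0,0,0,0,0]'; python3 -c "
from ins import *
rep()"
```

```text
time_s: 10.3
tool_pos: [0.51, -0.238, 0.16]
tool_rot: [-59.9, -0.7, -80.7]
force: [0.2, 0.6, -1.0]
grip_width: 0.0058
foot a,y,u mm [-0.9   0.33 62.66] ang [-0.06 -0.06 -0.06] F lean [-0.2  0.6 -1. ] grip 5.8 t 10.3 T [-0.03  0.46  0.05]
time_s: 10.55
tool_pos: [0.5096, -0.2381, 0.1597]
tool_rot: [-59.9, -0.7, -80.7]
force: [1.1, 1.5, 0.9]
grip_width: 0.0054
foot a,y,u mm [-1.33  0.22 62.61] ang [-0.07 -0.09 -0.05] F lean [1.6 1.3 0.1] grip 5.4 t 10.55 T [ 0.16 -0.1   0.02]
time_s: 10.8
tool_pos: [0.5091, -0.2382, 0.1594]
tool_rot: [-59.9, -0.7, -80.7]
force: [2.7, 1.5, 2.8]
grip_width: 0.0056
foot a,y,u mm [-1.91  0.2  62.6 ] ang [-0.08 -0.12 -0.05] F lean [3.9 1.  1. ] grip 5.6 t 10.8 T [ 0.21 -0.87  0.03]
```

```bash
python3 -m pendant '[0.028,0.005,0.017,0,0,0,0,0.05,0.008,-0.087,0,0,0,0,0.074,0.013,-0.13,0,0,0,0,0,0,0,0,0,0,0]'; python3 -c "
from ins import *
rep()"
```

```text
time_s: 11.3
tool_pos: [0.5147, -0.2374, 0.1499]
tool_rot: [-60.0, -0.7, -80.8]
force: [6.2, 0.2, -1.3]
grip_width: 0.0057
foot a,y,u mm [-1.91  0.07 51.53] ang [-0.08 -0.01 -0.07] F lean [ 4.6 -0.9 -4.2] grip 5.7 t 11.3 T [-0.42 -1.1   0.05]
```

```bash
python3 -m pendant '[0.021,0.004,0.013,0,0,0,0,0,0,0,0,0,0,0]'
python3 - <<'E'
from ins import *
rep()
c=cam('wrist'); crop(c,270,80,100,150,4,'pics/w9c.png')
E
```

```text
time_s: 11.55
tool_pos: [0.5149, -0.2372, 0.1502]
tool_rot: [-60.0, -0.7, -80.7]
force: [4.4, -0.7, -1.7]
grip_width: 0.0058
foot a,y,u mm [-1.62  0.28 51.7 ] ang [-0.06  0.04 -0.07] F lean [ 2.8 -1.4 -3.6] grip 5.8 t 11.55 T [-0.46 -0.6   0.05]
```

View pics/w9c.png

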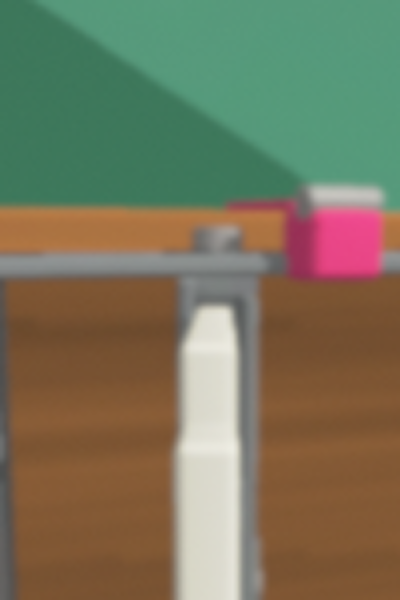

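```bash
python3 -m pendant '[0.021,0.004,0.013,0,0,0,0,0.05,0.008,-0.087,0,0,0,0,0,0,0,0,0,0,0]'
python3 - <<'E'
from ins import *
rep()
E
```

```text
time_s: 11.98
tool_pos: [0.5173, -0.236, 0.1469]
tool_rot: [-60.1, -0.6, -80.7]
force: [1.7, -0.4, -0.6]
grip_width: 0.0054
foot a,y,u mm [-1.11  1.16 47.61] ang [ 0.03  0.08 -0.07] F lean [ 1.1 -0.7 -1.3] grip 5.4 t 11.97 T [-0.08  0.19  0.06]
```

```bash
python3 -m pendant '[0.053,-0.008,-0.087,0,0,0,0,0.074,0.013,-0.13,0,0,0,0,0,0,0,0,0,0,0]'
python3 - <<'E'
from ins import *
rep()
E
```

```text
time_s: 12.35
tool_pos: [0.5227, -0.2359, 0.1383]
tool_rot: [-60.1, -0.7, -80.7]
force: [0.3, 0.8, -1.7]
grip_width: 0.0056
foot a,y,u mm [-0.83  0.35 37.42] ang [ 0.02  0.07 -0.07] F lean [-0.5  0.8 -1.7] grip 5.6 t 12.35 T [-0.01  0.45 -0.  ]
```

```bash
python3 -m pendant '[0.062,0.011,-0.108,0,0,0,0,0.062,0.011,-0.108,0,0,0,0,0,0,0,0,0,0,0]' 60
python3 - <<'E'
from ins import *
rep()
E
python3 -m pendant '[0.062,0.011,-0.108,0,0,0,0,0.062,0.011,-0.108,0,0,0,0,0,0,0,0,0,0,0]'
python3 - <<'E'
from ins import *
rep()
E
```

```text
time_s: 12.72
tool_pos: [0.5276, -0.2358, 0.1303]
tool_rot: [-60.0, -0.7, -80.7]
force: [-2.2, -0.1, -1.0]
grip_width: 0.0055
foot a,y,u mm [-0.5  -0.53 28.04] ang [-0.06  0.03 -0.08] F lean [-2.4  0.2  0.3] grip 5.5 t 12.72 T [-0.13  0.89  0.02]
time_s: 13.1
tool_pos: [0.5325, -0.2353, 0.1217]
tool_rot: [-60.0, -0.7, -80.8]
force: [-2.6, -1.6, -0.5]
grip_width: 0.0057
foot a,y,u mm [-0.5  -0.88 18.15] ang [-0.09  0.02 -0.09] F lean [-2.7 -1.1  1. ] grip 5.7 t 13.1 T [-0.34  1.09  0.01]
```

```bash
python3 -m pendant '[0.059,0.023,-0.108,0,0,0,0,0.062,0.011,-0.108,0,0,0,0,0,0,0,0,0,0,0]'
python3 - <<'E'
from ins import *
rep()
E
python3 -m pendant '[0.05,0.009,-0.087,0,0,0,0,0,0,0,0,0,0,0]'
python3 - <<'E'
from ins import *
rep()
E
```

```text
time_s: 13.48
tool_pos: [0.5374, -0.234, 0.113]
tool_rot: [-60.0, -0.7, -80.8]
force: [-1.3, -2.6, -0.3]
grip_width: 0.0057
foot a,y,u mm [-0.56 -0.52  8.13] ang [-0.11  0.02 -0.09] F lean [-1.6 -2.3  0.6] grip 5.7 t 13.47 T [-0.49  1.19  0.04]
time_s: 13.72
tool_pos: [0.5393, -0.2335, 0.1096]
tool_rot: [-60.0, -0.7, -80.8]
force: [-3.9, -2.8, 1.3]
grip_width: 0.0055
foot a,y,u mm [-0.49 -0.28  4.17] ang [-0.09  0.02 -0.09] F lean [-3.1 -2.1  3.2] grip 5.5 t 13.72 T [-0.48  1.32  0.07]
```

```bash
python3 -m pendant '[0.026,-0.006,-0.043,0,0,0,0,0,0,0,0,0,0,0]'
python3 - <<'E'
from ins import *
rep()
E
python3 -m pendant '[0.025,0.004,-0.043,0,0,0,0,0,0,0,0,0,0,0]'
python3 - <<'E'
from ins import *
rep()
E
python3 -m pendant '[0.025,0.004,-0.043,0,0,0,0,0,0,0,0,0,0,0]'
python3 - <<'E'
from ins import *
rep()
E
```

```text
time_s: 13.98
tool_pos: [0.5403, -0.2336, 0.108]
tool_rot: [-60.0, -0.7, -80.7]
force: [-4.8, -2.1, 2.0]
grip_width: 0.0057
foot a,y,u mm [-0.47 -0.47  2.34] ang [-0.06  0.02 -0.09] F lean [-3.4 -1.2  4.3] grip 5.7 t 13.97 T [-0.27  1.41  0.02]
time_s: 14.22
tool_pos: [0.5413, -0.2333, 0.1062]
tool_rot: [-60.0, -0.7, -80.7]
force: [-5.7, -1.7, 2.6]
grip_width: 0.0053
foot a,y,u mm [-0.51 -0.36  0.31] ang [-0.05  0.03 -0.08] F lean [-3.8 -0.7  5.2] grip 5.3 t 14.22 T [-0.2   1.42 -0.01]
time_s: 14.48
tool_pos: [0.5421, -0.2337, 0.1054]
tool_rot: [-60.0, -0.7, -80.8]
force: [-10.6, -1.6, 9.1]
grip_width: 0.0055
foot a,y,u mm [-0.21 -0.93 -0.83] ang [-0.07 -0.01 -0.1 ] F lean [-4.8  0.2 13.2] grip 5.5 t 14.47 T [ 0.27  1.77 -0.04]
```

```bash
python3 -m pendant '[0.025,0.004,-0.043,0,0,0,0,0,0,0,0,0,0,0]'
python3 - <<'E'
from ins import *
rep()
E
python3 -m pendant '[0.02,0.003,-0.035,0,0,0,0,0,0,0,0,0,0,0]'
python3 - <<'E'
from ins import *
rep()
for n in('wrist','scene'):
    c=cam(n); cv2.imwrite(f'pics/{n}10.png',c['image'][:,:,::-1]); np.savez(f'{n}10.npz',**c)
    if n=='scene': crop(c,190,160,110,110,5.4,'pics/s10c.png')
E
```

```text
time_s: 14.72
tool_pos: [0.5427, -0.2337, 0.1056]
tool_rot: [-59.9, -0.6, -80.7]
force: [-24.5, 1.3, 26.4]
grip_width: 0.0054
foot a,y,u mm [ 0.56 -0.86 -0.92] ang [ 0.01 -0.08 -0.1 ] F lean [-7.5  5.4 34.8] grip 5.4 t 14.72 T [1.29 2.79 0.05]
time_s: 14.98
tool_pos: [0.5434, -0.2335, 0.1059]
tool_rot: [-59.8, -0.6, -80.7]
force: [-35.1, 3.8, 39.0]
grip_width: 0.0056
foot a,y,u mm [ 1.45 -0.79 -1.03] ang [ 0.06 -0.15 -0.09] F lean [-9.9  9.7 50.8] grip 5.6 t 14.97 T [2.16 3.42 0.01]
```

View pics/s10c.png

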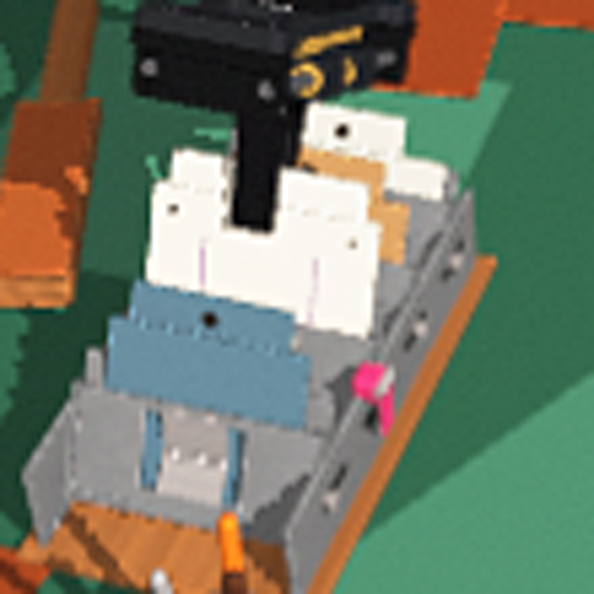

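View pics/wrist10.png

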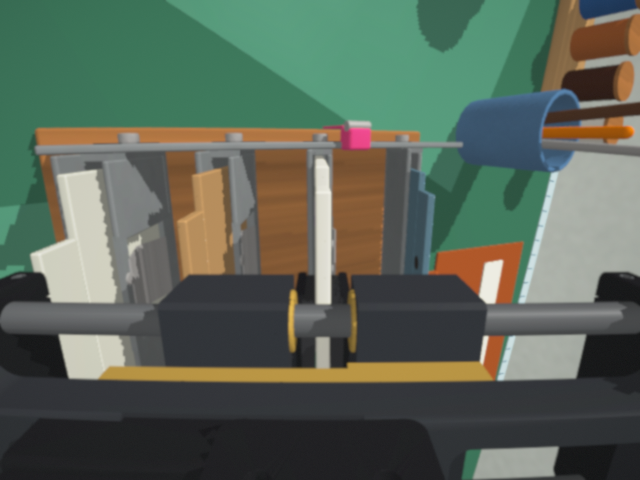

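```bash
python3 -m pendant '[-0.02,-0.004,0.035,0,0,0,0,-0.02,-0.003,0.035,0,0,0,0,-0.02,-0.003,0.026,0,0,0,0,0,0,0,0,0,0,0]'
python3 - <<'E'
from ins import *
rep()
E
python3 -m pendant '[0,0,0,0,0,0,16,0,0,0,0,0,0,16,0,0,0,0,0,0,16]' 5
python3 - <<'E'
from ins import *
rep()
c=cam('wrist'); cv2.imwrite('pics/w11.png',c['image'][:,:,::-1])
E
```

```text
time_s: 15.58
tool_pos: [0.5419, -0.2334, 0.1054]
tool_rot: [-60.0, -0.7, -80.8]
force: [-5.8, -3.4, 2.8]
grip_width: 0.0056
foot a,y,u mm [-0.37 -0.65 -0.68] ang [-0.08  0.   -0.09] F lean [-4.  -2.3  5.6] grip 5.6 t 15.57 T [-0.32  1.59  0.01]
time_s: 15.95
tool_pos: [0.5427, -0.2321, 0.1055]
tool_rot: [-60.0, -0.7, -80.7]
force: [0.4, 0.7, -0.8]
grip_width: 0.0148
foot a,y,u mm [ 0.61  0.63 -1.11] ang [ 0.   -0.03 -0.02] F lean [ 0.1  0.6 -1. ] grip 14.8 t 15.95 T [-0.02  0.52 -0.01]
```

View pics/w11.png

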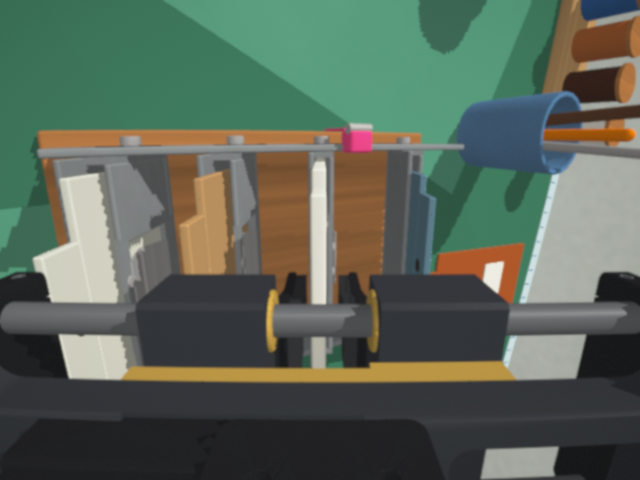

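```bash
python3 -m pendant '[-0.1,-0.017,0.173,0,0,0,16,-0.2,-0.034,0.346,0,0,0,16,-0.2,-0.034,0.346,0,0,0,16,-0.3,-0.05,0.52,0,0,0,16,-0.4,-0.07,0.69,0,0,0,16,-0.3,-0.05,0.52,0,0,0,16,-0.5,0.5,0.5,0,0,0,16,-0.5,0.5,0.3,0,0,0,16,-0.5,0.5,0,0,0,0,16,0,0,0,0,0,0,16]'
python3 - <<'E'
from ins import *
rep()
F=3
for n in('wrist','scene','top'):
    c=cam(n); cv2.imwrite(f'pics/{n}12.png',c['image'][:,:,::-1])
    if n=='wrist': continue
    x0,y0,w,h,s=(190,160,110,110,5.4) if n=='scene' else (360,195,90,125,4.8)
    im=cv2.resize(c['image'][y0:y0+h,x0:x0+w,::-1],None,fx=s,fy=s,interpolation=cv2.INTER_CUBIC); ov=im.copy()
    P=rackpts(*r[:3],[lean(.0295,-.001+.003,u,y) for u,y in((.06,-.06),(.112,-.06),(.112,-.052),(.13,-.052),(.13,.052),(.112,.052),(.112,.06),(.06,.06))])
    draw(c,ov,x0,y0,s,P,(0,0,255),False)
    o=np.hstack([im,ov]); cv2.imwrite(f'pics/{n}12c.png',cv2.resize(o,None,fx=min(1,800/o.shape[1]),fy=min(1,800/o.shape[1])))
E
```

```text
time_s: 17.25
tool_pos: [0.4435, -0.2084, 0.2334]
tool_rot: [-60.2, -0.2, -80.7]
force: [1.0, -0.7, -0.1]
grip_width: 0.0154
foot a,y,u mm [-17.05  41.44 156.55] ang [ 0.36  0.23 -0.3 ] F lean [ 0.7 -0.8 -0.5] grip 15.4 t 17.25 T [-0.07  0.5  -0.02]
```

View pics/scene12c.png

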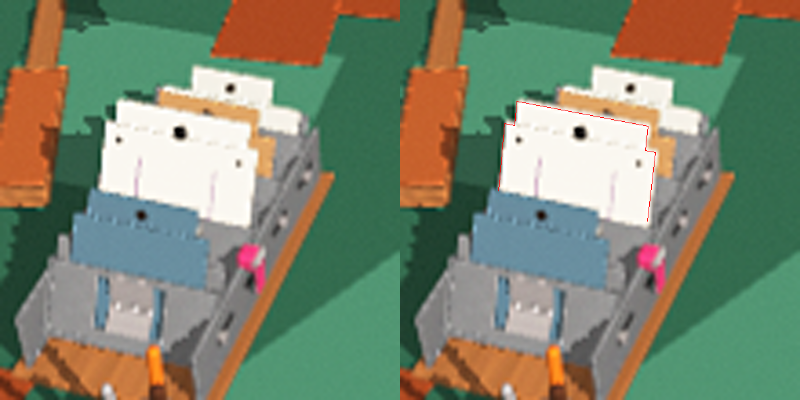

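View pics/top12c.png

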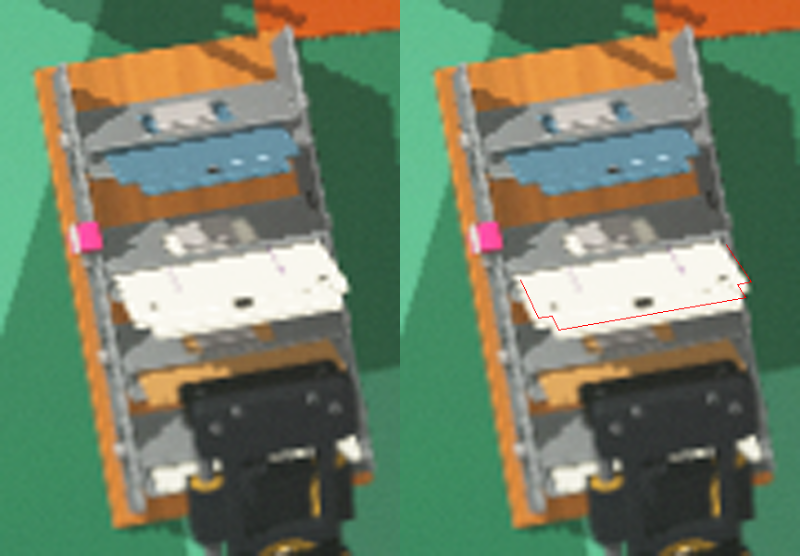

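View pics/scene12.png

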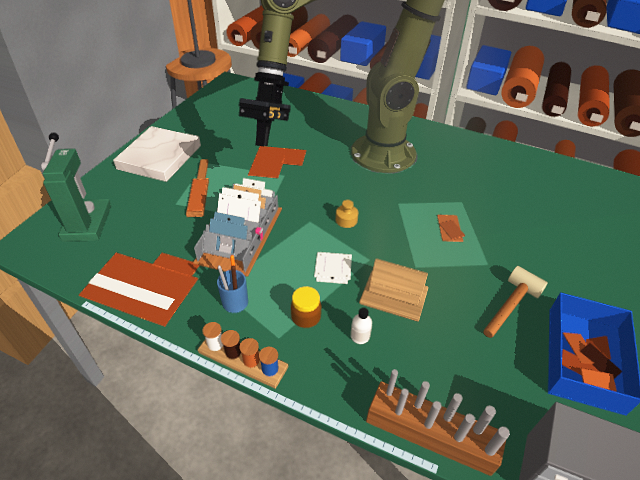

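The scene view shows the template in the clip's pocket, hole up. Its outline matches the fully-home model to about a pixel, with the top corners at roughly (117,100) and (250,125) in the crop. The other boards and objects are where they were, and the gripper is clear.

```bash
python3 -c "
from cell import env
print(env.sign_off())"
```

```text
the job is handed in; nothing more can be done
None
```

The white template is filed in the empty third pocket, the one with the pink clip beside it, hole upward. I handed the job in at about 17.4 s of the 51 s allowed; no verdict was reported.

- **What I did:** I pinched the template's top edge in line with its lean and lifted it out of the stand. I carried it over the boards, found the pocket by sight and by touching its -x wall, and pushed it past the spring. I then let go and backed off.
- **Seating check:** The plate stopped hard on the floor, with the force rising to about 50 N for less than 1 mm of further travel. The foot read about -1 mm relative to the modelled floor, which is within calibration error.
- **Final look:** After release, the scene camera outline matches the fully-home position to about a pixel. In the top view the plate shows slightly beyond the outline, because the outline was drawn only for the front face. The boards and loose items look unmoved, and the gripper reads no contact force.
- **What went differently:** One lift command was refused for having too many rows. Nothing moved, and I repeated it with fewer rows. The push forces I read past the spring, with the arm paused between steps, were mostly below the stated 5 to 12 N.

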